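# Sort the piled ink pads and stamp into their trays

## Task

Take the two piles of ink pads apart and put everything away: lay each ink pad flat, lid up, in the middle of the tray lined in its own colour, lengthwise along the tray, and stand the hand stamp upright, knob up, in the middle of the cork-lined tray. Set each thing down rather than dropping it.

Things in the scene. Friction and masses are not known exactly. Their poses are not given: they have to be found in the camera images.
- red_pad: Large red ink pad, a closed rectangular case with red lid, black foot and a white paper panel in the middle of its lid; 90 x 60 x 20 mm, about 110 g. At the start it lies on the table as the bottom of one of the two piles, its coloured border showing around the smaller pad on it. Origin: centre of its underside; x along its 90 mm length, y across its 60 mm width, z up.
- blue_pad: Large blue ink pad, a closed rectangular case with blue lid, black foot and a white paper panel in the middle of its lid; 90 x 60 x 20 mm, about 110 g. At the start it lies on the table as the bottom of one of the two piles, its coloured border showing around the smaller pad on it. Origin: centre of its underside; x along its 90 mm length, y across its 60 mm width, z up.
- green_pad: Small green ink pad, a closed rectangular case with green lid, black foot and a white paper panel in the middle of its lid; 62 x 44 x 20 mm, about 60 g. At the start it lies squarely or a little askew on one of the two large pads; the stamp may be standing on it. Origin: centre of its underside; x along its 62 mm length, y across its 44 mm width, z up.
- yellow_pad: Small yellow ink pad, a closed rectangular case with yellow lid, black foot and a white paper panel in the middle of its lid; 62 x 44 x 20 mm, about 60 g. At the start it lies squarely or a little askew on one of the two large pads; the stamp may be standing on it. Origin: centre of its underside; x along its 62 mm length, y across its 44 mm width, z up.
- stamp: Hand stamp, standing on top of one pile: square wooden block 36 x 36 mm, 16 mm high, with a dark wooden round knob handle above it, 26 mm across from 28 to 56 mm above the underside (neck 16 mm across below that); 56 mm high in all, about 50 g. Origin: centre of its underside; x, y along the block's sides, z up the handle.
- red_tray: Shallow white tray fixed to the table, lined with red card; 124 mm long (x) by 80 mm wide (y), floor (top of the lining) 4 mm above the table, with a lip 3 mm thick and 10 mm high (above the table) across each short end (118 mm between the lips); the long sides have no lip. Origin: centre of its underside, on the table; x along its length, z up.
- blue_tray: Shallow white tray fixed to the table, lined with blue card; 124 mm long (x) by 80 mm wide (y), floor (top of the lining) 4 mm above the table, with a lip 3 mm thick and 10 mm high (above the table) across each short end (118 mm between the lips); the long sides have no lip. Origin: centre of its underside, on the table; x along its length, z up.
- green_tray: Shallow white tray fixed to the table, lined with green card; 124 mm long (x) by 80 mm wide (y), floor (top of the lining) 4 mm above the table, with a lip 3 mm thick and 10 mm high (above the table) across each short end (118 mm between the lips); the long sides have no lip. Origin: centre of its underside, on the table; x along its length, z up.
- yellow_tray: Shallow white tray fixed to the table, lined with yellow card; 124 mm long (x) by 80 mm wide (y), floor (top of the lining) 4 mm above the table, with a lip 3 mm thick and 10 mm high (above the table) across each short end (118 mm between the lips); the long sides have no lip. Origin: centre of its underside, on the table; x along its length, z up.
- cork_tray: Shallow white tray fixed to the table, lined with brown cork; 124 mm long (x) by 80 mm wide (y), floor (top of the lining) 4 mm above the table, with a lip 3 mm thick and 10 mm high (above the table) across each short end (118 mm between the lips); the long sides have no lip. Origin: centre of its underside, on the table; x along its length, z up.

How it is judged:
By the outcome, as a careful person would: the job done as asked, in the order asked, and still so for the second after the job is handed in, with the robot touching nothing.
It also fails if it takes over 123 s, if anything falls off the work surface, if the arm or the gripper's body presses on something with over 40 N, if the wrist force passes 120 N, or if a joint passes its speed limit or range.

## Robot

A 6-joint arm with a two-finger parallel gripper is mounted at the origin on the work surface. World frame = base frame: x ahead of the robot, y to its left, z up, the work surface at z = 0. Lengths are in m, angles in degrees, forces in N, time in s.
With the tool pointing down it reaches from about 0.3 to 0.75 m from the base axis. Payload 8.5 kg.
Tool frame: the origin (TCP) lies at the very end of the fingers, on their centre line; the grasp point (between the pads) lies 19 mm behind it (env.hold_point_z is the distance from the TCP to the grasp point, in m); z points along the fingers, y is the line along which they close (so a half turn about z gives the same grasp; the last joint's range is limited). The gripper opens to 85 mm and grips with 20 to 120 N. Pads are 22 mm wide; open, the fingers measure 114 mm over their backs; the gripper's body (76 mm by 85 mm) begins 54 mm behind the grasp point. The pads swing forward as they close: fully open they stand 13 mm farther back than shut.
Start: joints at [-78.054, 21.807, 74.336, -0, 83.858, -12.336], TCP at [0.226, -0.501, 0.193] pointing down, gripper open.
Joint ranges: [-178.18, 178.18], [-50.72, 133.34], [12.68, 142.11], [-81.47, 261.47], [9.98, 163.14], [-165.26, 165.26]. Speed limits (degrees/s): [136.94, 136.94, 180, 180, 180, 180].

## Interface

Orientations are given as a 3x3 rotation matrix whose columns are the frame's x, y, z axes.
In Python, from rig import env, optics gives the robot as it stands.
- The arm moves only by the shell command python3 -m jog 'ROWS' [OPENING] [FORCE]. ROWS is JSON, a list of rows, each an object with "linear": the shift along the tool's x, y, z in units of 40 mm (1.0 is 40 mm), a list of three; "roll": the turn about the tool's z in units of 5 degrees (1.0 is 5 degrees). A call has 1 to 12 rows; each row shifts and turns the commanded pose from where the row before left it, along the tool's axes as they then stand; what a row does not reach is not made up. A row lasts 1/12 s, in which the tool goes at most 41.7 mm and 7.16 degrees, less where a joint would pass 70% of its speed; a pose out of reach is approached as far as the arm can. A call is refused whole if a number of a shift passes 1 or a number of a turn 1, either way. A call with a gripper value outside its range is refused whole. OPENING is the opening, from -1 (shut) to 1 (fully open), set as the call begins (- or left out, the last holds). The fingers move at their own pace and stop on an object; FORCE is the grip in N (left out, the last holds). Time passes only in rows, so rows that do not move let the fingers close. It gives the time, the measured TCP pose, the force, the opening and the grip force at its end, in the units of the state.
- env.observe(): the state, without advancing time (a new reading comes with each control period).
- optics.get_image(name): name is "scene" or "side" or "wrist"; returns the picture (384x512x3 uint8, red, green, blue); there is no depth.
- optics.calibration(name): a dict with "fov_y" (degrees; the focal length in pixels is half the picture's height over the tangent of half this angle, whatever the lens; pixels are square), "cx", "cy" (the principal point, pixels), "T" (4x4, takes a point from camera to world coordinates). Camera axes: x right, y down, z forward; pixel columns grow to the right and rows downward; lengths in m; the calibration is good to about 2 mm. A picture is of the moment at which its call begins: read the wrist's pose just before it. calibration takes no time and is no camera call; for the wrist camera it gives the pose at the moment of the call.
- env.close_job(): hands the job in; it is judged then, once.
The state is a dict: "time_s": time; "q": joint angles; "qvel": joint speeds; "joint_efforts": joint torques, N m; "position": TCP position; "tool_rot": TCP orientation; "ft_force": force on the tool from outside, world axes, zero at the start; "wrist_torque": the same for the moment, N m; "grip_width": finger opening in m; "gripper_force": force on a finger pad.
Only numpy, scipy, OpenCV 4.12 (cv2) and the standard library are available. Lean on these libraries where they do the work, as an engineer would, in place of code of your own. Each camera call takes 0.05 s, during which the arm holds its last target. There are 200 camera calls.

## Working session

There is one attempt and no reset: what is moved stays moved. The work goes in short steps, Python scripts to look and compute and a shell command to move; the robot and the scene stay as the last step left them, time stands still between calls to the robot, and variables do not carry over. Pictures are saved under pics/ and viewed, at most 14 in all, crops included, and the job is handed in when it is done.

```bash
mkdir -p pics; ls
python3 - <<'E'
from rig import env, optics
import cv2
for n in("scene","side","wrist"):
    c=optics.calibration(n);print(n,c)
    cv2.imwrite(f"pics/{n}0.png",optics.get_image(n)[:,:,::-1])
o=env.observe();print(o["tool_rot"],o["position"],o["time_s"],o["grip_width"])
a=cv2.imread("pics/scene0.png");b=cv2.imread("pics/side0.png")
E
```

```text
pics
scene {'fov_y': 42.22270879260796, 'cx': 257.6228302808817, 'cy': 186.05247736057012, 'T': array([[ 6.93487973e-01,  4.55683021e-01, -5.58056821e-01,
         1.33709941e+00],
       [ 7.20468202e-01, -4.38658231e-01,  5.37126174e-01,
        -7.62098997e-01],
       [-3.69406935e-05, -7.74552736e-01, -6.32509334e-01,
         9.47327150e-01],
       [ 0.00000000e+00,  0.00000000e+00,  0.00000000e+00,
         1.00000000e+00]])}
side {'fov_y': 43.978172931170995, 'cx': 248.66318628188375, 'cy': 190.07180933859493, 'T': array([[-0.87370806, -0.31142579,  0.37369533,  0.04459609],
       [-0.48641188,  0.56900062, -0.66305488,  0.8542516 ],
       [-0.00614049, -0.76108624, -0.64862164,  0.90944631],
       [ 0.        ,  0.        ,  0.        ,  1.        ]])}
wrist {'fov_y': 69.57092823359343, 'cx': 254.52243518525145, 'cy': 190.50691478310767, 'T': array([[ 4.11296946e-01, -8.71287821e-01, -2.67754280e-01,
         2.93726515e-01],
       [-9.11501020e-01, -3.93423413e-01, -1.19932936e-01,
        -4.69964753e-01],
       [-8.44696475e-04,  2.93386349e-01, -9.55993586e-01,
         3.73171331e-01],
       [ 0.00000000e+00,  0.00000000e+00,  0.00000000e+00,
         1.00000000e+00]])}
[[ 9.11517044e-01  4.11262227e-01 -2.44635813e-04]
 [ 4.11262240e-01 -9.11516428e-01  1.08235703e-03]
 [ 2.22143000e-04 -1.08719635e-03 -9.99999384e-01]] [ 0.22613031 -0.50108595  0.19284874] 0.15 0.08583830024161922
```

View pics/scene0.png

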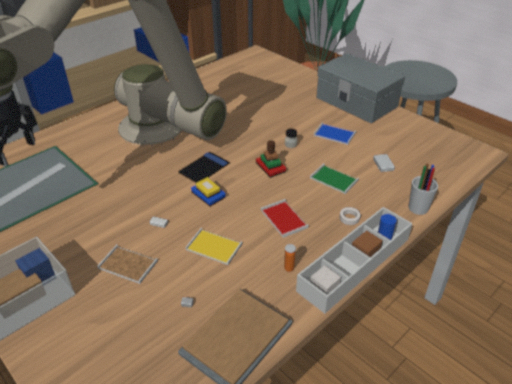

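View pics/side0.png

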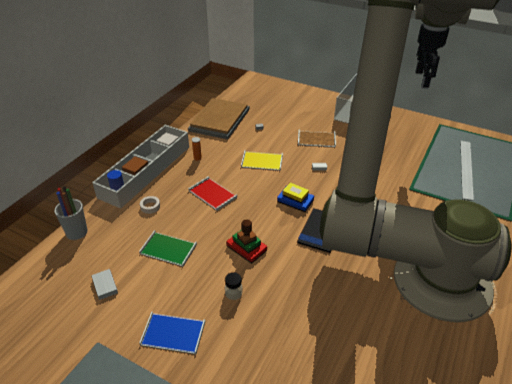

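The scene view shows the red pile with green pad and stamp at about (270,160), the blue pile with yellow at (208,190), and trays: blue (335,133), green (334,178), red (285,217), yellow (214,246) and cork (128,263). The side view shows the same things: stamp at (246,235) and yellow on blue at (296,195).

```bash
cat > h.py <<'E'
import numpy as np, cv2
from rig import env, optics
def cam(n):
    c=optics.calibration(n); f=192/np.tan(np.radians(c["fov_y"]/2))
    return np.array([[f,0,c["cx"]],[0,f,c["cy"]],[0,0,1]]),c["T"]
def plane(C,uv,z):
    K,T=C; uv=np.atleast_2d(np.asarray(uv,float))
    d=(T[:3,:3]@np.linalg.inv(K)@np.c_[uv,np.ones(len(uv))].T).T
    return (T[:3,3]+d*((z-T[2,3])/d[:,2])[:,None])[:,:2]
def tri(obs):
    P=[]
    for (K,T),uv in obs: P.append((K@np.linalg.inv(T)[:3],uv))
    A=np.concatenate([[u[0]*M[2]-M[0],u[1]*M[2]-M[1]] for M,u in P])
    X=np.linalg.svd(A)[2][-1];return X[:3]/X[3]
HS={"red":[(0,6),(174,180)],"yellow":[(22,33)],"green":[(50,85)],"blue":[(105,128)]}
def blobs(img,col,amin=60,s=130,v=60):
    h=cv2.cvtColor(img,cv2.COLOR_RGB2HSV);m=0
    for a,b in HS[col]: m=m|cv2.inRange(h,(a,s,v),(b,255,255))
    cs,_=cv2.findContours(m,cv2.RETR_EXTERNAL,cv2.CHAIN_APPROX_NONE)
    return [c[:,0] for c in sorted(cs,key=cv2.contourArea,reverse=True) if cv2.contourArea(c)>amin]
def rect(C,cnt,z):
    (c,(w,h),a)=cv2.minAreaRect((plane(C,cnt+0.0,z)*1000).astype(np.float32))
    if w<h: w,h,a=h,w,a+90
    return np.round(c,1),round(w,1),round(h,1),round((a+90)%180-90,1)
E
python3 - <<'E'
from h import *
for n in("scene","side"):
    im=cv2.imread(f"pics/{n}0.png")[:,:,::-1].copy();C=cam(n)
    for col in HS:
        for b in blobs(im,col):
            print(n,col,b.mean(0).round(),*rect(C,b,.004))
S,D=cam("scene"),cam("side")
print("knob",tri([(S,(270,146)),(D,(246,227))]))
print("yellow top",tri([(S,(208,186)),(D,(297,190))]))
print("cork",tri([(S,(128,263)),(D,(317,139))]))
E
```

```text
scene red [284. 217.] [652.8  -3.2] 106.7 73.6 -15.5
scene red [270. 168.] [455.3 144.6] 103.3 67.9 -13.0
scene yellow [213. 246.] [ 600.9 -214.6] 112.1 74.2 20.9
scene yellow [207. 186.] [399.3 -69.8] 80.7 53.9 -5.3
scene green [333. 178.] [636.2 233.9] 102.4 63.4 8.6
scene green [270. 162.] [441.9 150.2] 66.8 41.3 21.5
scene blue [49. 85.] [-576.5 -112.1] 506.6 159.0 -20.9
scene blue [334. 133.] [478.8 429.7] 109.1 66.9 19.4
scene blue [387. 225.] [873.2 175.8] 94.3 39.4 -60.9
scene blue [144.  44.] [-617.4  377.2] 375.0 56.0 -23.7
scene blue [208. 196.] [422.6 -85.5] 97.2 65.0 -0.2
side red [212. 193.] [655.9 -11.1] 111.5 75.0 -15.3
side red [246. 249.] [468.5 122.6] 94.6 66.8 -10.9
side yellow [262. 160.] [ 601.8 -221. ] 114.9 80.6 21.2
side yellow [295. 191.] [ 445.3 -131.8] 67.7 59.7 -4.5
side green [167. 248.] [638.6 229. ] 112.2 71.6 8.9
side green [427. 170.] [ 149.6 -488.5] 403.0 102.3 -75.2
side blue [172. 333.] [480.4 424.5] 115.5 74.1 19.3
side blue [295. 201.] [ 433.3 -106.6] 91.7 66.4 0.6
side blue [113. 177.] [961.4  75.3] 69.4 43.4 -79.9
side blue [311. 239.] [327.6  23.1] 61.4 20.0 5.7
knob [0.4596334  0.13405999 0.081642  ]
yellow top [ 0.43032296 -0.09575096  0.038988  ]
cork [ 0.49549989 -0.40987338  0.0032494 ]
```

```bash
python3 -m jog '[{"linear":[0,0,0],"roll":0.97},{"linear":[0,0,0],"roll":0.97},{"linear":[0,0,0],"roll":0.97},{"linear":[0,0,0],"roll":0.97},{"linear":[0,0,0],"roll":0.97},{"linear":[0,0,0],"roll":0}]'
python3 -m jog '[{"linear":[0.68,-0.63,0],"roll":0},{"linear":[0.68,-0.63,0],"roll":0},{"linear":[0.68,-0.63,0],"roll":0},{"linear":[0.68,-0.63,0],"roll":0},{"linear":[0.68,-0.63,0],"roll":0},{"linear":[0.68,-0.63,0],"roll":0},{"linear":[0.68,-0.63,0],"roll":0},{"linear":[0.68,-0.63,0],"roll":0},{"linear":[0.68,-0.63,0],"roll":0},{"linear":[0.68,-0.63,0],"roll":0},{"linear":[0,0,0],"roll":0},{"linear":[0,0,0],"roll":0}]'
cat > snap.py <<'E'
import sys,pickle
from h import *
C=cam("wrist");im=optics.get_image("wrist");pickle.dump((C,im),open(f"pics/{sys.argv[1]}.pkl","wb"))
cv2.imwrite(f"pics/{sys.argv[1]}.png",im[:,:,::-1])
zt={"red":(.004,.02),"blue":(.004,.02),"green":(.004,.04),"yellow":(.004,.04)}
for col in HS:
    for b in blobs(im,col,amin=300):
        edge=b.min(0).min()<3 or b[:,0].max()>508 or b[:,1].max()>380
        print(col,b.mean(0).round(),"EDGE" if edge else "",[rect(C,b,z) for z in zt[col]])
E
python3 snap.py w1
```

```text
time_s: 0.65
position: [0.2261, -0.5012, 0.1931]
tool_rot: [[1.0, -0.002, -0.0], [-0.002, -1.0, 0.001], [-0.0, -0.001, -1.0]]
ft_force: [0.6, 0.3, 0.5]
grip_width: 0.0854
gripper_force: 0.0
time_s: 1.65
position: [0.4989, -0.2478, 0.193]
tool_rot: [[1.0, 0.006, -0.0], [0.006, -1.0, 0.0], [-0.0, -0.0, -1.0]]
ft_force: [0.2, -0.1, -0.3]
grip_width: 0.0853
gripper_force: 0.0
red [55. 40.] EDGE [(array([648.5,  -6.1]), 102.9, 75.2, -15.5), (array([645.2, -16.5]), 98.5, 71.9, -15.5)]
yellow [230.  78.]  [(array([ 602.1, -216.6]), 116.3, 75.3, 21.1), (array([ 599.2, -219.5]), 104.9, 67.9, 21.1)]
yellow [139. 216.]  [(array([418.7, -81.8]), 72.3, 51.1, -5.6), (array([433.8, -97.9]), 65.2, 46.1, -5.6)]
blue [152. 202.]  [(array([428.9, -89.7]), 86.5, 64.6, -0.9), (array([435.1, -96.5]), 82.7, 61.8, -0.9)]
blue [ 71. 276.]  [(array([317.9,  34.8]), 77.3, 21.8, 6.1), (array([329. ,  22.6]), 74.0, 20.9, 6.1)]
```

View pics/w1.png

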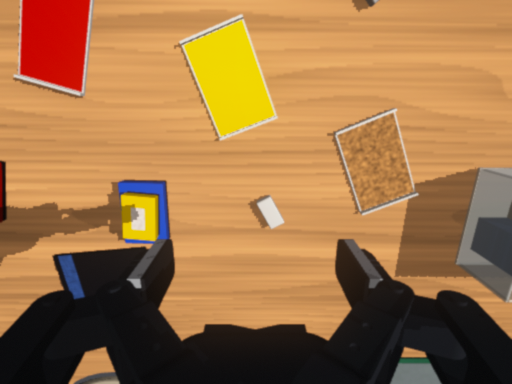

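The picture shows the yellow tray at (230,78), the cork tray with corners (333,134), (394,111), (417,194), (360,214), and yellow-on-blue at (140,216). Only part of the red tray is in view, top left.

```bash
python3 -m jog '[{"linear":[0,-1,0],"roll":0},{"linear":[0,-1,0],"roll":0},{"linear":[0,-1,0],"roll":0},{"linear":[0,-1,0],"roll":0},{"linear":[0,-1,0],"roll":0},{"linear":[0,-1,0],"roll":0},{"linear":[0,0,0],"roll":0},{"linear":[0,0,0],"roll":0}]'
python3 snap.py w2
python3 -m jog '[{"linear":[0,-1,0],"roll":0},{"linear":[0,-1,0],"roll":0},{"linear":[0,-1,0],"roll":0},{"linear":[0,-1,0],"roll":0},{"linear":[0,-1,0],"roll":0},{"linear":[0,0,0],"roll":0},{"linear":[0,0,0],"roll":0}]'
python3 snap.py w3
python3 - <<'E'
import cv2,numpy as np
cv2.imwrite("pics/w23.png",np.hstack([cv2.resize(cv2.imread(f"pics/w{i}.png"),(400,300)) for i in(2,3)]))
import pickle
from h import *
C,_=pickle.load(open("pics/w1.pkl","rb"))
print(rect(C,np.array([(333,134),(394,111),(417,194),(360,214)]),.006))
E
```

```text
time_s: 2.37
position: [0.4975, -0.0087, 0.1936]
tool_rot: [[1.0, 0.003, 0.0], [0.003, -1.0, -0.0], [0.0, 0.0, -1.0]]
ft_force: [-0.6, 0.4, -0.1]
grip_width: 0.0856
gripper_force: 0.0
red [254.  40.] EDGE [(array([648.6,  -5.7]), 103.1, 75.0, -15.4), (array([645.3,  -5.8]), 98.6, 71.8, -15.4)]
red [155. 186.]  [(array([459. , 136.9]), 95.2, 64.0, -13.8), (array([463.8, 130.6]), 91.1, 61.2, -13.8)]
yellow [421.  78.]  [(array([ 601.7, -216.6]), 116.2, 75.3, 21.1), (array([ 598.8, -196.3]), 104.8, 68.0, 21.1)]
yellow [321. 216.]  [(array([ 418.8, -104.1]), 70.3, 50.1, -5.3), (array([433.6, -94.7]), 63.5, 45.2, -5.3)]
green [56. 47.] EDGE [(array([637.1, 230.4]), 112.6, 74.1, 8.6), (array([630.7, 207.2]), 101.7, 66.8, 8.6)]
green [153. 189.]  [(array([453. , 143.6]), 69.1, 47.9, -18.3), (array([464.5, 128.9]), 62.4, 43.3, -18.3)]
blue [311. 212.]  [(array([424.8, -96.7]), 93.1, 60.2, -1.3), (array([431.1, -92.8]), 89.1, 57.6, -1.3)]
time_s: 3.0
position: [0.4982, 0.1905, 0.193]
tool_rot: [[1.0, 0.002, -0.0], [0.002, -1.0, -0.0], [-0.0, 0.0, -1.0]]
ft_force: [-0.1, -0.9, -1.6]
grip_width: 0.0855
gripper_force: 0.0
red [420.  40.] EDGE [(array([649.4,  -5.7]), 103.7, 74.8, -15.4), (array([646. ,   2.8]), 99.2, 71.6, -15.4)]
red [291. 187.]  [(array([458. , 130.9]), 93.8, 61.8, -13.9), (array([463. , 133.5]), 89.7, 59.1, -13.9)]
yellow [471. 216.]  [(array([ 418.5, -121.6]), 70.1, 58.4, -5.7), (array([433.5, -91.1]), 63.2, 52.7, -5.7)]
green [220.  47.] EDGE [(array([638.1, 230.8]), 113.7, 73.5, 8.8), (array([631.7, 227. ]), 102.6, 66.3, 8.8)]
green [307. 179.]  [(array([474.3, 117.6]), 45.9, 19.9, 71.3), (array([483.8, 124.8]), 41.4, 18.0, 71.3)]
blue [ 83. 173.]  [(array([480.4, 426.3]), 115.0, 74.6, 19.0), (array([484.4, 416.1]), 110.0, 71.4, 19.0)]
blue [456. 212.]  [(array([ 424.8, -105. ]), 92.8, 60.4, -1.7), (array([431.2, -92.1]), 88.7, 57.8, -1.7)]
(array([ 497.3, -412.2]), 124.6, 81.9, 23.4)
```

View pics/w23.png

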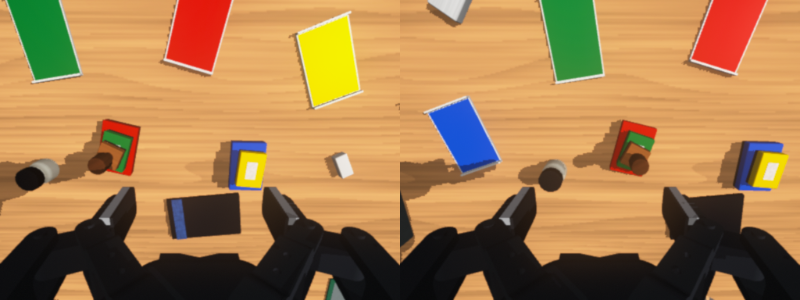

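Both wrist pictures (half scale) agree. Knob is at about w2 (99,161) and w3 (639,164), and a dark-capped bottle stands near the red pile at w2 (30,178) and w3 (550,178).

Run:
```python
import pickle
from h import *
L=[pickle.load(open(f"pics/w{i}.pkl","rb")) for i in(2,3)];C2,C3=L[0][0],L[1][0]
print("bottle",tri([(C2,(38,228)),(C3,(190,228))]))
for (C,im),z in zip(L,(.082,.082)):
    h=cv2.cvtColor(im,cv2.COLOR_RGB2HSV)
    x0=90 if C is C2 else 270
    print(h[190:230:5,x0:x0+70:5].tolist()[4][::2])
print("knob",tri([(C2,(127,206)),(C3,(306,210))]),plane(C2,(127,206),.096),plane(C3,(306,210),.096))
o=[cv2.resize(im[140:260,x:x+120][:,:,::-1],(400,400),interpolation=3) for (C,im),x in zip(L,(90,240))]
cv2.imwrite("pics/knob.png",np.hstack(o))
```

```text
bottle [0.41806748 0.27522868 0.04122979]
[[14, 150, 138], [14, 149, 137], [14, 151, 137], [11, 183, 96], [11, 183, 103], [12, 176, 55], [12, 191, 155]]
[[5, 214, 123], [48, 149, 82], [13, 183, 106], [12, 182, 94], [11, 179, 108], [16, 142, 224], [15, 142, 225]]
knob [0.4629881  0.13338321 0.08529911] [[0.46863076 0.12789877]] [[0.46543074 0.13547665]]
```

View pics/knob.png

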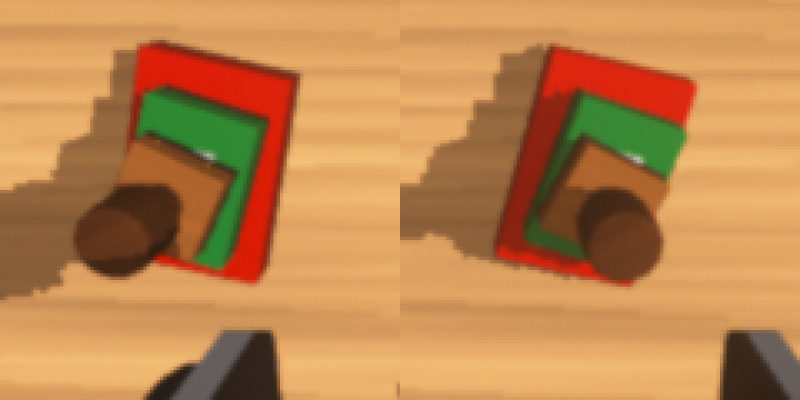

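```bash
python3 -m jog '[{"linear":[-0.43,0.73,0],"roll":0},{"linear":[-0.43,0.73,0],"roll":0},{"linear":[0,0,0.9],"roll":0},{"linear":[0,0,0.9],"roll":0},{"linear":[0,0,0.8],"roll":0},{"linear":[0,0,0.4],"roll":0},{"linear":[0,0,0.2],"roll":0},{"linear":[0,0,0],"roll":0},{"linear":[0,0,0],"roll":0}]'
python3 -m jog '[{"linear":[0,0,0],"roll":0},{"linear":[0,0,0],"roll":0},{"linear":[0,0,0],"roll":0},{"linear":[0,0,0],"roll":0},{"linear":[0,0,0],"roll":0},{"linear":[0,0,0],"roll":0},{"linear":[0,0,0],"roll":0},{"linear":[0,0,0],"roll":0}]' -1 30
```

```text
time_s: 3.8
position: [0.4642, 0.1312, 0.066]
tool_rot: [[1.0, -0.001, 0.001], [-0.001, -1.0, -0.0], [0.001, 0.0, -1.0]]
ft_force: [0.6, 0.0, 0.6]
grip_width: 0.0855
gripper_force: 0.0
time_s: 4.47
position: [0.4634, 0.1325, 0.0653]
tool_rot: [[1.0, 0.001, 0.0], [0.001, -1.0, -0.0], [0.0, 0.0, -1.0]]
ft_force: [-0.1, 0.1, -0.0]
grip_width: -0.0004
gripper_force: 0.0
```

```bash
python3 snap.py w4 >/dev/null
python3 - <<'E'
from h import *
a=[]
for n,x,y in(("scene",220,110),("side",196,180)):
    im=optics.get_image(n);cv2.imwrite(f"pics/{n}1.png",im[:,:,::-1]);a.append(cv2.resize(im[y:y+75,x:x+100][:,:,::-1],(400,300),interpolation=3))
cv2.imwrite("pics/c1.png",np.vstack([np.hstack(a),np.hstack([cv2.resize(cv2.imread("pics/w4.png"),(400,300)),np.zeros((300,400,3),np.uint8)])]))
E
```

```text
(no output)
```

View pics/c1.png

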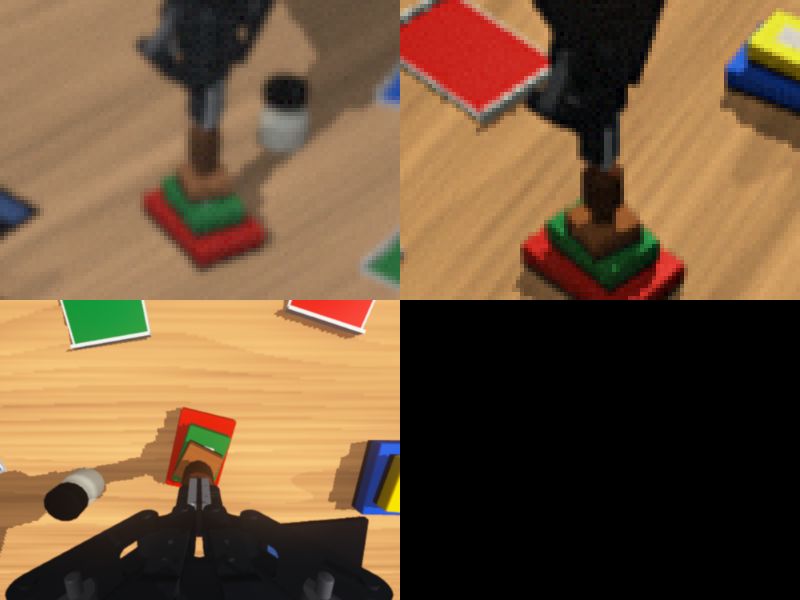

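Run:
```python
import pickle
from h import *
S,D=cam("scene"),cam("side");C=pickle.load(open("pics/w4.pkl","rb"))[0]
o=env.observe()
P=o["position"];print(P,o["ft_force"])
def proj(C,X): 
    x=C[0]@(np.linalg.inv(C[1])@np.r_[X,1])[:3];return x[:2]/x[2]
for dz in(0,.015,.03): print([proj(c,P+[0,0,dz]).round(1) for c in(S,D,C)])
print("tip",tri([(S,(271,141)),(D,(247,221))]),"knobbase",tri([(S,(271,153)),(D,(246.5,237))]))
```

```text
[0.46338392 0.13243088 0.06530983] [-0.0900628  -0.04241755  0.66546336]
[array([270.2, 151.1]), array([244.8, 230.8]), array([255.2, 216.1])]
[array([270.3, 147. ]), array([244.7, 226.5]), array([255.3, 224.9])]
[array([270.4, 143. ]), array([244.7, 222.2]), array([255.4, 235.3])]
tip [0.4600065  0.13385552 0.10092529] knobbase [0.45728675 0.13944386 0.05194478]
```

```bash
python3 -m jog '[{"linear":[0,0,-0.8],"roll":0},{"linear":[0,0,-0.8],"roll":0},{"linear":[0,0,0],"roll":0},{"linear":[0,0,0],"roll":0}]'
python3 - <<'E'
from h import *
P=env.observe()["position"];a=[]
for n,x,y in(("scene",220,100),("side",196,170)):
    K,T=cam(n);im=optics.get_image(n)[:,:,::-1].copy()
    v=K@(np.linalg.inv(T)@np.r_[P,1])[:3];v=v[:2]/v[2];print(v)
    c=cv2.resize(im[y:y+75,x:x+100],(400,300),interpolation=3)
    cv2.drawMarker(c,tuple(int(t) for t in (v-[x,y]+.5)*4),(255,0,255),0,20,1);a.append(c)
cv2.imwrite("pics/c2.png",np.hstack(a))
E
```

```text
time_s: 4.95
position: [0.4641, 0.1325, 0.1305]
tool_rot: [[1.0, 0.001, 0.003], [0.001, -1.0, 0.0], [0.003, -0.0, -1.0]]
ft_force: [-0.9, -0.6, -1.1]
grip_width: 0.0001
gripper_force: 0.0
[270.735755   133.27427688]
[244.21097362 211.53602023]
```

View pics/c2.png

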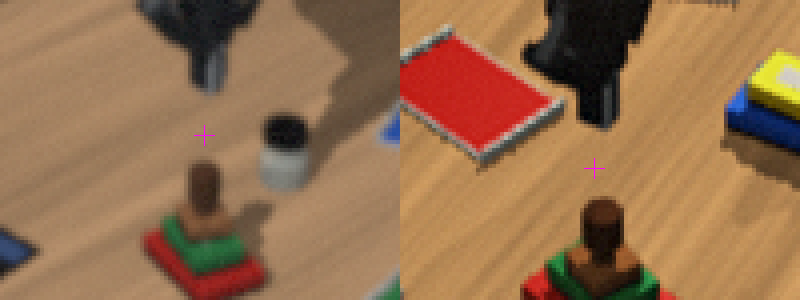

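Pictures show the shut finger tips well above the reported TCP (magenta): scene (272,123), side (246.7,202). The true finger ends are therefore short of the reported TCP, and I'll measure that offset.

```bash
python3 - <<'E'
from h import *
S,D=cam("scene"),cam("side");P=env.observe()["position"]
t=tri([(S,(271.8,122.5)),(D,(246.5,201.5))]);print(t,t-P)
k=tri([(S,(271,141)),(D,(246.5,221))]);print("knob top",k)
for c,uv in((S,(271.8,122.5)),(D,(246.5,201.5))):
    print(plane(c,uv,t[2]))
E
python3 snap.py w5|grep -v blue
```

```text
[0.45998293 0.13547359 0.16578564] [-0.00287412  0.00308947  0.03722594]
knob top [0.46060509 0.13403673 0.1009911 ]
[[0.46327397 0.13692832]]
[[0.45739808 0.13258187]]
red [392.  19.] EDGE [(array([621.4,   2. ]), 74.9, 44.6, 74.7), (array([616.9,   8.9]), 70.9, 42.3, 74.7)]
red [246. 167.]  [(array([458.7, 132.8]), 94.5, 61.7, -13.7), (array([462.8, 132.8]), 89.5, 58.4, -13.7)]
yellow [470. 208.]  [(array([ 419., -122.]), 71.2, 58.5, -6.1), (array([433. , -91.9]), 62.8, 51.6, -6.1)]
green [157.  28.] EDGE [(array([609.8, 226.5]), 74.1, 57.3, -81.8), (array([601.2, 215.5]), 65.4, 50.5, -81.8)]
green [263. 162.]  [(array([476.1, 123.2]), 47.3, 21.5, 69.5), (array([483.3, 124.4]), 41.7, 18.9, 69.5)]
```

View pics/w5.png

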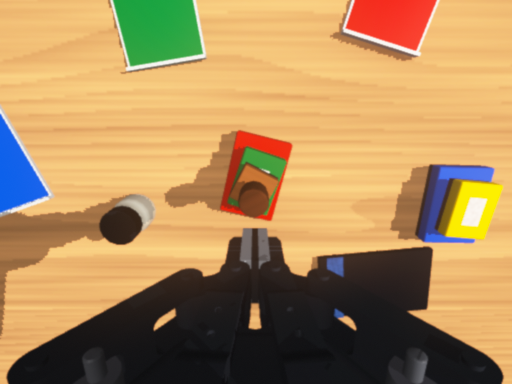

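The wrist view has the shut tips at (256,229) and centred, so only the height is off. I'll touch free table lightly to measure it.

```bash
python3 -m jog '[{"linear":[0.3,0.95,0],"roll":0},{"linear":[0.3,0.95,0],"roll":0},{"linear":[0.3,0.9,0],"roll":0},{"linear":[0,0,1],"roll":0},{"linear":[0,0,1],"roll":0},{"linear":[0,0,1],"roll":0},{"linear":[0,0,0.4],"roll":0},{"linear":[0,0,0.2],"roll":0},{"linear":[0,0,0],"roll":0},{"linear":[0,0,0],"roll":0}]' | grep -E "pos|force"
for i in 1 2; do python3 -m jog '[{"linear":[0,0,0.06],"roll":0},{"linear":[0,0,0.06],"roll":0},{"linear":[0,0,0],"roll":0}]' | grep -E "pos|ft"; done
python3 -m jog '[{"linear":[0,0,0.05],"roll":0},{"linear":[0,0,0.05],"roll":0},{"linear":[0,0,0],"roll":0}]' | grep -E "pos|ft"
```

```text
position: [0.4997, 0.0204, -0.0144]
ft_force: [-0.0, 0.5, -0.1]
gripper_force: 0.0
position: [0.4998, 0.0204, -0.019]
ft_force: [-1.1, 0.4, -0.5]
position: [0.4993, 0.0205, -0.0245]
ft_force: [0.8, 0.2, 0.2]
position: [0.4993, 0.0204, -0.0286]
ft_force: [-0.3, -0.0, 0.6]
```

```bash
python3 -m jog '[{"linear":[0,0,0.05],"roll":0},{"linear":[0,0,0],"roll":0}]' | grep -E "pos|ft"
python3 -m jog '[{"linear":[0,0,0.05],"roll":0},{"linear":[0,0,0],"roll":0}]' | grep -E "pos|ft"
```

```text
position: [0.4993, 0.0204, -0.0306]
ft_force: [0.3, 0.1, -0.1]
position: [0.4993, 0.0205, -0.0326]
ft_force: [0.5, -0.3, -0.3]
```

```bash
python3 -m jog '[{"linear":[0,0,0.04],"roll":0},{"linear":[0,0,0],"roll":0}]' | grep -E "pos|ft"
python3 -m jog '[{"linear":[0,0,0.04],"roll":0},{"linear":[0,0,0],"roll":0}]' | grep -E "pos|ft"
```

```text
position: [0.4994, 0.0205, -0.0341]
ft_force: [-1.0, -0.1, 0.4]
position: [0.4994, 0.0204, -0.0357]
ft_force: [-0.2, -0.9, 0.3]
```

Run:
```python
from h import *
P=env.observe()["position"];a=[]
for n in("scene","side"):
    K,T=cam(n);im=optics.get_image(n)[:,:,::-1].copy()
    v=K@(np.linalg.inv(T)@np.r_[P,1])[:3];v=v[:2]/v[2]
    x,y=(v-[50,45]).astype(int)
    c=cv2.resize(im[y:y+75,x:x+100],(400,300),interpolation=3)
    cv2.drawMarker(c,tuple(int(t) for t in (v-[x,y]+.5)*4),(255,0,255),0,20,1);a.append(c)
cv2.imwrite("pics/c3.png",np.hstack(a))
```

```text
(no output)
```

View pics/c3.png

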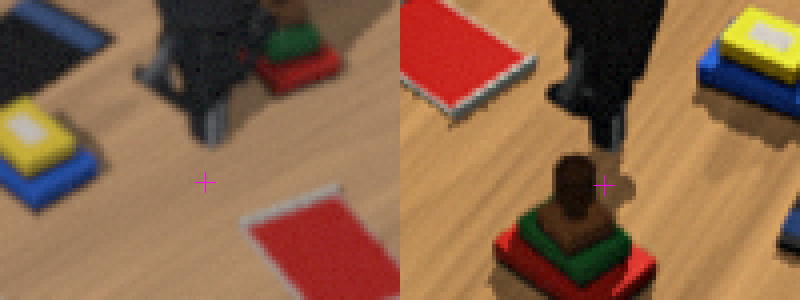

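Tips at scene crop (208,145) and side crop (608,150) are just about at the table, so I continue in 1 mm steps.

```bash
python3 -m jog '[{"linear":[0,0,0.03],"roll":0},{"linear":[0,0,0],"roll":0}]' | grep -E "pos|ft"
python3 -m jog '[{"linear":[0,0,0.03],"roll":0},{"linear":[0,0,0],"roll":0}]' | grep -E "pos|ft"
```

```text
position: [0.4994, 0.0204, -0.0368]
ft_force: [0.1, 0.2, -0.9]
position: [0.4995, 0.0204, -0.0379]
ft_force: [-0.0, 0.1, 0.3]
```

```bash
python3 -m jog '[{"linear":[0,0,0.03],"roll":0},{"linear":[0,0,0],"roll":0}]' | grep -E "pos|ft"
python3 -m jog '[{"linear":[0,0,0.03],"roll":0},{"linear":[0,0,0],"roll":0}]' | grep -E "pos|ft"
```

```text
position: [0.4996, 0.0204, -0.038]
ft_force: [-4.6, 0.1, 14.9]
position: [0.4996, 0.0204, -0.0381]
ft_force: [-7.9, 0.0, 30.2]
```

Contact at reported z = -0.038, so the true tip height is the reported z + 38 mm. Grasping the knob again with that correction.

```bash
python3 -m jog '[{"linear":[0,0,-0.85],"roll":0},{"linear":[0,0,-0.85],"roll":0},{"linear":[0,0,-0.85],"roll":0},{"linear":[0,0,-0.7],"roll":0},{"linear":[-0.3,-0.93,0],"roll":0},{"linear":[-0.3,-0.93,0],"roll":0},{"linear":[-0.29,-0.93,0],"roll":0},{"linear":[0,0,0.8],"roll":0},{"linear":[0,0,0.6],"roll":0},{"linear":[0,0,0.2],"roll":0},{"linear":[0,0,0],"roll":0},{"linear":[0,0,0],"roll":0}]' 1 30
python3 -m jog '[{"linear":[0,0,0],"roll":0},{"linear":[0,0,0],"roll":0},{"linear":[0,0,0],"roll":0},{"linear":[0,0,0],"roll":0},{"linear":[0,0,0],"roll":0},{"linear":[0,0,0],"roll":0},{"linear":[0,0,0],"roll":0},{"linear":[0,0,0],"roll":0}]' -1 30
```

```text
time_s: 9.12
position: [0.4643, 0.1317, 0.0262]
tool_rot: [[1.0, -0.0, 0.0], [-0.0, -1.0, 0.0], [0.0, -0.0, -1.0]]
ft_force: [0.5, -0.1, 0.5]
grip_width: 0.0858
gripper_force: 0.0
time_s: 9.78
position: [0.4641, 0.132, 0.0261]
tool_rot: [[1.0, 0.001, 0.001], [0.001, -1.0, -0.0], [0.001, 0.0, -1.0]]
ft_force: [-0.1, -0.6, 6.0]
grip_width: 0.0253
gripper_force: 29.4
```

```bash
python3 -m jog '[{"linear":[0,0,-0.3],"roll":0},{"linear":[0,0,-0.7],"roll":0},{"linear":[0,0,-0.8],"roll":0},{"linear":[0,0,-0.7],"roll":0},{"linear":[0,0,0],"roll":0},{"linear":[0,0,0],"roll":0}]'
python3 -m jog '[{"linear":[0.03,0.5,0],"roll":0},{"linear":[0.05,0.9,0],"roll":0},{"linear":[0.07,0.97,0],"roll":0},{"linear":[0.07,0.97,0],"roll":0},{"linear":[0.07,0.97,0],"roll":0},{"linear":[0.07,0.97,0],"roll":0},{"linear":[0.07,0.97,0],"roll":0},{"linear":[0.07,0.97,0],"roll":0}]'
python3 -m jog '[{"linear":[0.06,0.97,0],"roll":0},{"linear":[0.06,0.97,0],"roll":0},{"linear":[0.06,0.97,0],"roll":0},{"linear":[0.06,0.97,0],"roll":0},{"linear":[0.06,0.97,0],"roll":0},{"linear":[0.06,0.9,0],"roll":0},{"linear":[0.04,0.6,0],"roll":0},{"linear":[0,0,0],"roll":0}]'
python3 -m jog '[{"linear":[0,0,0],"roll":0.95},{"linear":[0,0,0],"roll":0.95},{"linear":[0,0,0],"roll":0.95},{"linear":[0,0,0],"roll":0.95},{"linear":[0,0,0],"roll":0.95},{"linear":[0,0,0],"roll":0.95},{"linear":[0,0,0],"roll":0.95},{"linear":[0,0,0],"roll":0.95},{"linear":[0,0,0],"roll":0},{"linear":[0,0,0],"roll":0},{"linear":[0,0,0],"roll":0}]'
python3 snap.py w6 >/dev/null
python3 - <<'E'
from h import *
o=optics.get_image("side");s=optics.get_image("scene")
cv2.imwrite("pics/c4.png",cv2.resize(np.hstack([cv2.imread("pics/w6.png")[100:340,130:450],cv2.resize(o[60:180,260:420][:,:,::-1],(320,240)),cv2.resize(s[180:300,60:220][:,:,::-1],(320,240))]),(800,200)))
E
```

```text
time_s: 10.28
position: [0.4642, 0.1321, 0.1265]
tool_rot: [[1.0, 0.001, 0.002], [0.001, -1.0, 0.0], [0.002, -0.0, -1.0]]
ft_force: [0.1, 0.2, -1.4]
grip_width: 0.0254
gripper_force: 29.6
time_s: 10.95
position: [0.483, -0.1583, 0.124]
tool_rot: [[1.0, 0.0, -0.003], [0.0, -1.0, 0.002], [-0.003, -0.002, -1.0]]
ft_force: [0.7, 0.6, -0.5]
grip_width: 0.0253
gripper_force: 29.7
time_s: 11.62
position: [0.4989, -0.4149, 0.1225]
tool_rot: [[1.0, -0.003, -0.002], [-0.003, -1.0, 0.002], [-0.002, -0.002, -1.0]]
ft_force: [0.1, 0.8, 0.3]
grip_width: 0.0254
gripper_force: 29.7
time_s: 12.53
position: [0.5, -0.4103, 0.1248]
tool_rot: [[0.79, -0.613, -0.001], [-0.613, -0.79, 0.001], [-0.002, -0.0, -1.0]]
ft_force: [-0.5, 0.1, -0.5]
grip_width: 0.0252
gripper_force: 29.7
```

View pics/c4.png

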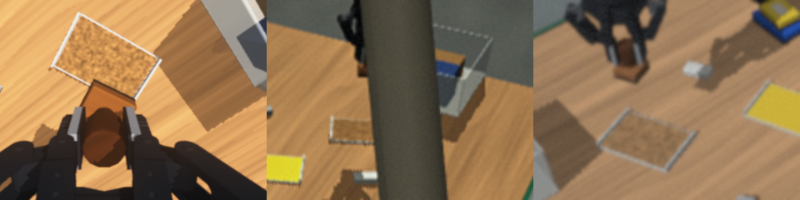

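Stamp is held upright; cork tray corners in the wrist picture are around (226,114), (322,174), (294,220), (192,182).

Run:
```python
import pickle
from h import *
C,im=pickle.load(open("pics/w6.pkl","rb"))
h=cv2.cvtColor(im,cv2.COLOR_RGB2HSV)
q=np.array([(226,114),(322,174),(294,220),(192,182)])
print(rect(C,q,.006))
# lining: darker cork inside neighbourhood from w1 and w6
for f,c in(("w1",(376,163)),("w6",(255,170))):
    C,im=pickle.load(open(f"pics/{f}.pkl","rb"))
    # gradient magnitude white lips: low saturation bright
    h=cv2.cvtColor(im,cv2.COLOR_RGB2HSV);m=cv2.inRange(h,(0,0,170),(180,60,255))
    ys,xs=np.where(m);k=(abs(xs-c[0])<75)&(abs(ys-c[1])<65)
    print(f,k.sum(),rect(C,np.c_[xs[k],ys[k]],.008))
```

```text
(array([ 496.3, -413.3]), 124.2, 83.9, 23.4)
w1 483 (array([ 498. , -412.3]), 125.2, 81.6, 22.7)
w6 814 (array([ 498.5, -412.7]), 125.1, 81.3, 22.8)
```

```bash
python3 -m jog '[{"linear":[0,0.07,0.5],"roll":0},{"linear":[0,0,0.9],"roll":0},{"linear":[0,0,0.9],"roll":0},{"linear":[0,0,0.6],"roll":0},{"linear":[0,0,0.3],"roll":0},{"linear":[0,0,0.08],"roll":0},{"linear":[0,0,0],"roll":0},{"linear":[0,0,0],"roll":0}]' | grep -E "pos|ft"
python3 -m jog '[{"linear":[0,0,0.03],"roll":0},{"linear":[0,0,0.02],"roll":0},{"linear":[0,0,0],"roll":0},{"linear":[0,0,0],"roll":0}]' | grep -E "pos|ft"
```

```text
position: [0.4991, -0.4138, -0.0038]
ft_force: [-0.3, 0.3, -0.1]
position: [0.4985, -0.4131, -0.0069]
ft_force: [-0.5, 0.2, -0.3]
```

```bash
python3 -m jog '[{"linear":[0,0,0.025],"roll":0},{"linear":[0,0,0.025],"roll":0},{"linear":[0,0,0],"roll":0},{"linear":[0,0,0],"roll":0}]' | grep -E "pos|ft"
python3 -m jog '[{"linear":[0,0,0.02],"roll":0},{"linear":[0,0,0],"roll":0},{"linear":[0,0,0],"roll":0}]' | grep -E "pos|ft"
```

```text
position: [0.4984, -0.4129, -0.0096]
ft_force: [1.4, 0.6, -0.5]
position: [0.4986, -0.4131, -0.0098]
ft_force: [-0.6, 1.6, 5.1]
```

```bash
python3 -m jog '[{"linear":[0,0,0],"roll":0},{"linear":[0,0,0],"roll":0},{"linear":[0,0,0],"roll":0},{"linear":[0,0,0],"roll":0},{"linear":[0,0,0],"roll":0},{"linear":[0,0,-0.3],"roll":0},{"linear":[0,0,-0.8],"roll":0},{"linear":[0,0,-1],"roll":0},{"linear":[0,0,-1],"roll":0},{"linear":[0,0,-0.9],"roll":0},{"linear":[0,0,0],"roll":0},{"linear":[0,0,0],"roll":0}]' 1 | grep -E "pos|ft|width"
python3 snap.py w7 >/dev/null
python3 -m jog '[{"linear":[0,0,0],"roll":-0.97},{"linear":[0,0,0],"roll":-0.97},{"linear":[0,0,0],"roll":-0.98},{"linear":[0,0,0],"roll":-0.98},{"linear":[0,0,0],"roll":0},{"linear":[0,0,0],"roll":0}]' | grep -E "pos|tool"
python3 -m jog '[{"linear":[-0.36,-0.9,0],"roll":0},{"linear":[-0.36,-0.9,0],"roll":0},{"linear":[-0.36,-0.9,0],"roll":0},{"linear":[-0.36,-0.9,0],"roll":0},{"linear":[-0.36,-0.9,0],"roll":0},{"linear":[-0.36,-0.9,0],"roll":0},{"linear":[-0.36,-0.9,0],"roll":0},{"linear":[-0.36,-0.9,0],"roll":0},{"linear":[-0.36,-0.9,0],"roll":0},{"linear":[-0.36,-0.9,0],"roll":0},{"linear":[-0.36,-0.9,0],"roll":0},{"linear":[-0.36,-0.9,0],"roll":0}]' | grep -E "pos|tool"
python3 -m jog '[{"linear":[-0.36,-0.9,0],"roll":0},{"linear":[-0.36,-0.9,0],"roll":0},{"linear":[0,0,0],"roll":0},{"linear":[0,0,0],"roll":0},{"linear":[0,0,0],"roll":0}]' | grep -E "pos|tool"
python3 snap.py w8
python3 - <<'E'
import cv2,numpy as np
cv2.imwrite("pics/w78.png",np.hstack([cv2.resize(cv2.imread(f"pics/w{i}.png"),(400,300)) for i in(7,8)]))
E
```

```text
position: [0.4989, -0.4136, 0.1528]
ft_force: [0.1, -0.7, -0.4]
grip_width: 0.0853
position: [0.498, -0.4126, 0.1484]
tool_rot: [[0.948, -0.319, -0.002], [-0.319, -0.948, 0.002], [-0.002, -0.001, -1.0]]
position: [0.4705, 0.0533, 0.1494]
tool_rot: [[0.947, -0.32, -0.001], [-0.32, -0.947, 0.0], [-0.001, 0.0, -1.0]]
position: [0.4667, 0.1287, 0.1494]
tool_rot: [[0.948, -0.318, -0.001], [-0.318, -0.948, -0.0], [-0.001, 0.001, -1.0]]
red [252. 175.]  [(array([459. , 133.9]), 94.1, 61.7, -13.6), (array([462.9, 132.5]), 89.5, 58.7, -13.6)]
red [324.   7.] EDGE [(array([604.8,   6.7]), 75.3, 14.3, 71.5), (array([601.5,  11.6]), 71.6, 13.6, 71.5)]
yellow [466. 140.]  [(array([ 419.9, -116. ]), 70.6, 56.6, -4.9), (array([432.9, -91.5]), 62.8, 50.4, -4.9)]
green [111.  50.] EDGE [(array([638.2, 230.6]), 114.1, 73.7, 8.8), (array([627. , 216.8]), 101.5, 65.6, 8.8)]
green [253. 180.]  [(array([454.8, 133.9]), 67.0, 46.1, -18.9), (array([463.9, 130.8]), 59.6, 41.0, -18.9)]
blue [ 35. 231.] EDGE [(array([480.2, 425.9]), 115.0, 74.7, 19.2), (array([483. , 410.2]), 109.3, 71.1, 19.2)]
blue [447. 141.]  [(array([ 425.2, -102.8]), 93.7, 61.7, -1.0), (array([430.7, -92.5]), 89.1, 58.6, -1.0)]
```

View pics/w78.png

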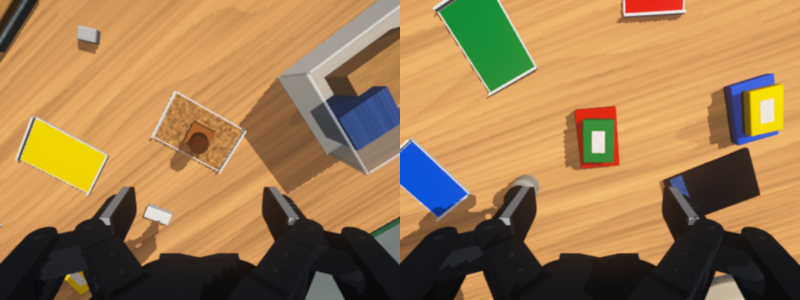

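The stamp stands upright in the cork tray (left half, around (198,138)); green pad lies on red at (598,140) unobstructed.

```bash
python3 -m jog '[{"linear":[-0.07,0,0.6],"roll":0},{"linear":[0,0,1],"roll":0},{"linear":[0,0,1],"roll":0},{"linear":[0,0,0.9],"roll":0},{"linear":[0,0,0.45],"roll":0},{"linear":[0,0,0.18],"roll":0},{"linear":[0,0,0],"roll":0},{"linear":[0,0,0],"roll":0},{"linear":[0,0,0],"roll":0}]' | grep -E "pos|ft"
python3 -m jog '[{"linear":[0,0,0],"roll":0},{"linear":[0,0,0],"roll":0},{"linear":[0,0,0],"roll":0},{"linear":[0,0,0],"roll":0},{"linear":[0,0,0],"roll":0},{"linear":[0,0,0],"roll":0},{"linear":[0,0,0],"roll":0}]' -1 30
```

```text
position: [0.4653, 0.1294, -0.0141]
ft_force: [-0.3, 0.4, -0.4]
time_s: 18.62
position: [0.4644, 0.1298, -0.0148]
tool_rot: [[0.949, -0.317, 0.001], [-0.317, -0.949, -0.0], [0.001, -0.0, -1.0]]
ft_force: [-0.8, -0.1, 6.6]
grip_width: 0.0432
gripper_force: 30.6
```

```bash
python3 -m jog '[{"linear":[0,0,-0.2],"roll":0},{"linear":[0,0,-0.5],"roll":0},{"linear":[0,0,-0.9],"roll":0},{"linear":[0,0,-0.9],"roll":0},{"linear":[0,0,0],"roll":-0.91},{"linear":[0,0,0],"roll":-0.91},{"linear":[0,0,0],"roll":-0.91},{"linear":[0,0,0],"roll":-0.91},{"linear":[0,0,0],"roll":-0.91},{"linear":[0,0,0],"roll":-0.91}]' | grep -E "pos|wid"
python3 -m jog '[{"linear":[0.8,-0.46,0],"roll":0},{"linear":[0.8,-0.46,0],"roll":0},{"linear":[0.8,-0.46,0],"roll":0},{"linear":[0.8,-0.46,0],"roll":0},{"linear":[0,0,0],"roll":0},{"linear":[0,0,0],"roll":0},{"linear":[0,0,0],"roll":0}]'
cat > lip.py <<'E'
import sys,pickle
from h import *
# tray from white lips near a guess: pic, x, y (mm)
C,im=pickle.load(open(f"pics/{sys.argv[1]}.pkl","rb"));g=np.array([float(v) for v in sys.argv[2:4]])
h=cv2.cvtColor(im,cv2.COLOR_RGB2HSV);m=cv2.inRange(h,(0,0,170),(180,60,255))
ys,xs=np.where(m);uv=np.c_[xs,ys];p=plane(C,uv,.008)*1000
k=np.hypot(*(p-g).T)<82
print(k.sum(),uv[k].min(0),uv[k].max(0),rect(C,uv[k],.008))
E
python3 snap.py w9; python3 lip.py w9 638 231; for t in "w8 638 231" "w2 602 -217" "w1 602 -217" "w3 480 426"; do python3 lip.py $t; done
```

```text
position: [0.464, 0.1299, 0.0851]
grip_width: 0.0432
time_s: 20.03
position: [0.5786, 0.222, 0.0845]
tool_rot: [[0.988, 0.154, -0.001], [0.154, -0.988, -0.0], [-0.001, 0.0, -1.0]]
ft_force: [-0.9, -0.3, -1.0]
grip_width: 0.0431
gripper_force: 31.1
red [490. 148.] EDGE [(array([650.4,  -5.9]), 106.4, 75.3, -15.5), (array([650.5,   8.8]), 99.9, 70.7, -15.5)]
red [295. 309.]  [(array([445. , 156.6]), 54.2, 29.3, 3.4), (array([457.7, 161.3]), 50.9, 27.5, 3.4)]
green [255. 116.]  [(array([638.4, 231. ]), 113.5, 73.9, 8.9), (array([640.3, 231.4]), 97.8, 63.7, 8.9)]
green [255. 252.]  [(array([501. , 210.1]), 133.9, 89.5, 8.5), (array([521.8, 213.4]), 115.4, 77.1, 8.5)]
blue [ 49. 242.] EDGE [(array([480.1, 426.4]), 115.4, 75.3, 19.2), (array([490.6, 414.6]), 108.3, 70.7, 19.2)]
blue [496. 329.] EDGE [(array([443.8, -84.9]), 56.6, 32.7, -1.2), (array([456.6, -65.3]), 53.1, 30.7, -1.2)]
1466 [208  46] [303 188] (array([637.8, 230.8]), 124.1, 80.4, 8.9)
847 [42  0] [175 121] (array([638.5, 230.4]), 125.0, 82.1, 8.8)
726 [379  14] [464 139] (array([ 601.4, -215.8]), 125.0, 83.2, 21.2)
517 [180  15] [276 139] (array([ 602.3, -216.5]), 124.4, 79.5, 21.0)
528 [ 30 123] [130 209] (array([480.8, 425.2]), 124.1, 85.8, 19.2)
```

Run:
```python
import pickle
from h import *
C,im=pickle.load(open("pics/w9.pkl","rb"))
b=blobs(im,"green",300)
for c in b:
    r=rect(C,c,.1395);d=r[0]/1000-[.5786,.222];a=np.radians(8.8)
    print(r,c.min(0),c.max(0),"in tool",d@[np.cos(a),np.sin(a)],d@[np.sin(a),-np.cos(a)])
```

```text
(array([645.5, 232.6]), 54.5, 35.5, 8.9) [213  53] [298 181] in tool 0.06773412858338515 -0.00024046839593131614
(array([579.5, 222.6]), 64.3, 43.0, 8.5) [212 196] [298 308] in tool 0.0009811970450723305 -0.00045524977621228517
```

```bash
python3 -m jog '[{"linear":[0.75,0,0],"roll":0},{"linear":[0.75,0,0.3],"roll":0},{"linear":[0,0,0.8],"roll":0},{"linear":[0,0,0.8],"roll":0},{"linear":[0,0,0.5],"roll":0},{"linear":[0,0,0.3],"roll":0},{"linear":[0,0,0.08],"roll":0},{"linear":[0,0,0],"roll":0},{"linear":[0,0,0],"roll":0}]' | grep -E "pos|ft"
python3 -m jog '[{"linear":[0,0,0.03],"roll":0},{"linear":[0,0,0.03],"roll":0},{"linear":[0,0,0],"roll":0},{"linear":[0,0,0],"roll":0}]' | grep -E "pos|ft"
python3 -m jog '[{"linear":[0,0,0.03],"roll":0},{"linear":[0,0,0],"roll":0},{"linear":[0,0,0],"roll":0}]' | grep -E "pos|ft"
```

```text
position: [0.6394, 0.2313, -0.0249]
ft_force: [1.8, -1.0, -0.7]
position: [0.6388, 0.2314, -0.0286]
ft_force: [0.6, -0.4, 0.1]
position: [0.6386, 0.2314, -0.0303]
ft_force: [-0.9, 0.2, -0.5]
```

```bash
python3 -m jog '[{"linear":[0,0,0.025],"roll":0},{"linear":[0,0,0],"roll":0},{"linear":[0,0,0],"roll":0}]' | grep -E "pos|ft"
python3 -m jog '[{"linear":[0,0,0.02],"roll":0},{"linear":[0,0,0],"roll":0},{"linear":[0,0,0],"roll":0}]' | grep -E "pos|ft"
```

```text
position: [0.6388, 0.2314, -0.0307]
ft_force: [-1.7, -0.5, 5.3]
position: [0.6388, 0.2314, -0.0308]
ft_force: [-4.1, -0.8, 10.8]
```

```bash
python3 -m jog '[{"linear":[0,0,0],"roll":0},{"linear":[0,0,0],"roll":0},{"linear":[0,0,0],"roll":0},{"linear":[0,0,0],"roll":0},{"linear":[0,0,-0.3],"roll":0},{"linear":[0,0,-0.8],"roll":0},{"linear":[0,0,-1],"roll":0},{"linear":[0,0,-1],"roll":0},{"linear":[0,0,-0.9],"roll":0},{"linear":[0,0,0],"roll":0},{"linear":[0,0,0],"roll":0}]' 1 | grep -E "pos|ft|width"
python3 snap.py w10 | grep green
python3 -m jog '[{"linear":[0,0,0],"roll":0.9},{"linear":[0,0,0],"roll":0.9},{"linear":[0,0,0],"roll":0.9},{"linear":[0,0,0],"roll":0.9},{"linear":[0,0,0],"roll":0.9},{"linear":[-0.61,0.57,0],"roll":0},{"linear":[-0.61,0.57,0],"roll":0},{"linear":[-0.61,0.57,0],"roll":0},{"linear":[-0.61,0.57,0],"roll":0},{"linear":[-0.61,0.57,0],"roll":0},{"linear":[-0.61,0.57,0],"roll":0},{"linear":[0,0,0],"roll":0}]' | grep -E "pos"
python3 -m jog '[{"linear":[0,0,0],"roll":0},{"linear":[0,0,0],"roll":0}]' | grep -E "pos|tool"
python3 snap.py w11 | grep red
python3 - <<'E'
import cv2,numpy as np
cv2.imwrite("pics/w1011.png",np.hstack([cv2.resize(cv2.imread(f"pics/w{i}.png"),(400,300)) for i in(10,11)]))
E
```

```text
position: [0.6396, 0.2317, 0.1313]
ft_force: [0.1, -0.9, -1.1]
grip_width: 0.0855
green [255. 172.]  [(array([638.2, 230.9]), 112.7, 73.4, 8.8), (array([646.8, 232.4]), 99.5, 64.8, 8.8)]
position: [0.458, 0.1315, 0.1265]
position: [0.4643, 0.1331, 0.1275]
tool_rot: [[0.972, -0.237, -0.001], [-0.237, -0.972, 0.0], [-0.001, 0.0, -1.0]]
red [255. 177.]  [(array([459. , 133.4]), 93.6, 62.3, -13.7), (array([463.1, 132.5]), 88.7, 59.0, -13.7)]
red [349.   5.] EDGE [(array([603.8,   6.7]), 74.7, 9.1, 76.3), (array([600.3,  12.5]), 70.7, 8.6, 76.3)]
```

View pics/w1011.png

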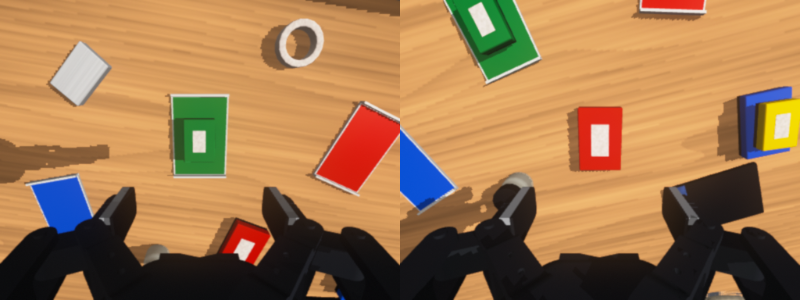

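Left half: green pad sits in the green tray (199,142); right half: bare red pad at (600,138), fingers straddle it.

```bash
python3 - <<'E'
import pickle
from h import *
C,im=pickle.load(open("pics/w10.pkl","rb"))
h=cv2.cvtColor(im,cv2.COLOR_RGB2HSV);m=cv2.inRange(h,(0,0,150),(180,70,255));m[:, :236]=0;m[:,275:]=0;m[:158]=0;m[215:]=0
ys,xs=np.where(m);print(rect(C,np.c_[xs,ys],.024))
E
python3 -m jog '[{"linear":[-0.03,0,0.6],"roll":0},{"linear":[0,0,1],"roll":0},{"linear":[0,0,1],"roll":0},{"linear":[0,0,0.9],"roll":0},{"linear":[0,0,0.4],"roll":0},{"linear":[0,0,0.2],"roll":0},{"linear":[0,0,0],"roll":0},{"linear":[0,0,0],"roll":0},{"linear":[0,0,0],"roll":0}]' | grep -E "pos|ft"
python3 -m jog '[{"linear":[0,0,0],"roll":0},{"linear":[0,0,0],"roll":0},{"linear":[0,0,0],"roll":0},{"linear":[0,0,0],"roll":0},{"linear":[0,0,0],"roll":0},{"linear":[0,0,0],"roll":0},{"linear":[0,0,0],"roll":0}]' -1 40
```

```text
(array([636.6, 231.7]), 31.3, 18.3, 9.3)
position: [0.464, 0.1335, -0.035]
ft_force: [0.1, -0.3, -0.1]
time_s: 25.43
position: [0.4635, 0.1334, -0.035]
tool_rot: [[0.972, -0.236, 0.002], [-0.236, -0.972, 0.0], [0.002, -0.001, -1.0]]
ft_force: [-1.7, -0.0, 7.0]
grip_width: 0.0589
gripper_force: 42.5
```

```bash
python3 -m jog '[{"linear":[0,0,-0.2],"roll":0},{"linear":[0,0,-0.5],"roll":0},{"linear":[0,0,-0.9],"roll":0},{"linear":[0,0,-0.9],"roll":0},{"linear":[0,0,0],"roll":0.36},{"linear":[0.8,0.42,0],"roll":0},{"linear":[0.8,0.42,0],"roll":0},{"linear":[0.8,0.42,0],"roll":0},{"linear":[0.8,0.42,0],"roll":0},{"linear":[0.8,0.42,0],"roll":0},{"linear":[0,0,0],"roll":0},{"linear":[0,0,0],"roll":0}]' | grep -E "pos|wid|force"
python3 -m jog '[{"linear":[0,0,0],"roll":0},{"linear":[0,0,0],"roll":0}]' | grep -E "pos|tool"
python3 snap.py w12|grep red; python3 lip.py w12 654 -6
python3 - <<'E'
import pickle
from h import *
C,im=pickle.load(open("pics/w12.pkl","rb"));o=env.observe();R=o["tool_rot"]
for c in blobs(im,"red",300)[:2]:
    r=rect(C,c,.1195);d=r[0]/1000-o["position"][:2];print(r,"tool",d@R[:2,0],d@R[:2,1])
E
```

```text
position: [0.5953, 0.0084, 0.0641]
ft_force: [-0.8, 0.1, -0.9]
grip_width: 0.0589
gripper_force: 44.3
position: [0.5939, 0.0105, 0.0643]
tool_rot: [[0.964, -0.266, -0.001], [-0.266, -0.964, 0.0], [-0.001, -0.0, -1.0]]
red [256. 186.]  [(array([576.8,  11.4]), 275.3, 122.6, -15.4), (array([582.7,  10.1]), 257.0, 114.4, -15.4)]
1106 [204  35] [308 166] (array([665.7, -10.2]), 101.9, 79.7, -15.4)
(array([619.3,   1.8]), 143.2, 63.7, -15.4) tool 0.026751414100668426 0.0017864070009147538
```

```bash
python3 -m jog '[{"linear":[0.8,0.01,0],"roll":0},{"linear":[0.79,0.01,0.2],"roll":0},{"linear":[0,0,0.7],"roll":0},{"linear":[0,0,0.7],"roll":0},{"linear":[0,0,0.4],"roll":0},{"linear":[0,0,0.2],"roll":0},{"linear":[0,0,0.07],"roll":0},{"linear":[0,0,0],"roll":0},{"linear":[0,0,0],"roll":0}]' | grep -E "pos|ft"
python3 -m jog '[{"linear":[0,0,0.03],"roll":0},{"linear":[0,0,0.03],"roll":0},{"linear":[0,0,0],"roll":0},{"linear":[0,0,0],"roll":0}]' | grep -E "pos|ft"
python3 -m jog '[{"linear":[0,0,0.03],"roll":0},{"linear":[0,0,0],"roll":0},{"linear":[0,0,0],"roll":0}]' | grep -E "pos|ft"
python3 -m jog '[{"linear":[0,0,0.02],"roll":0},{"linear":[0,0,0],"roll":0},{"linear":[0,0,0],"roll":0}]' | grep -E "pos|ft"
```

```text
position: [0.6565, -0.0079, -0.0254]
ft_force: [0.1, 0.4, -1.2]
position: [0.6559, -0.008, -0.0289]
ft_force: [0.1, 0.1, -0.5]
position: [0.6558, -0.008, -0.0305]
ft_force: [0.8, -0.5, -0.9]
position: [0.6559, -0.008, -0.0309]
ft_force: [-2.3, 0.2, 3.5]
```

```bash
python3 -m jog '[{"linear":[0,0,0],"roll":0},{"linear":[0,0,0],"roll":0},{"linear":[0,0,0],"roll":0},{"linear":[0,0,0],"roll":0},{"linear":[0,0,-0.3],"roll":0},{"linear":[0,0,-0.8],"roll":0},{"linear":[0,0,-1],"roll":0},{"linear":[0,0,-1],"roll":0},{"linear":[0,0,-0.9],"roll":0},{"linear":[0,0,0],"roll":0},{"linear":[0,0,0],"roll":0}]' 1 | grep -E "pos|ft|width"
python3 snap.py w13 | grep red;python3 lip.py w13 655 -7
python3 -m jog '[{"linear":[0,0,0],"roll":-1},{"linear":[0,0,0],"roll":-1},{"linear":[-0.89,0.45,0],"roll":0},{"linear":[-0.89,0.45,0],"roll":0},{"linear":[-0.89,0.45,0],"roll":0},{"linear":[-0.89,0.45,0],"roll":0},{"linear":[-0.89,0.45,0],"roll":0},{"linear":[-0.89,0.45,0],"roll":0},{"linear":[0,0,0],"roll":0},{"linear":[0,0,0],"roll":0},{"linear":[0,0,0],"roll":0}]' | grep -E "pos|tool"
python3 snap.py w14 | grep -E "yellow|blue"
python3 - <<'E'
import cv2,numpy as np
cv2.imwrite("pics/w1314.png",np.hstack([cv2.resize(cv2.imread(f"pics/w{i}.png"),(400,300)) for i in(13,14)]))
E
```

```text
position: [0.6567, -0.0081, 0.1319]
ft_force: [-0.4, -0.3, -0.0]
grip_width: 0.0857
red [254. 172.]  [(array([654.5,  -7.1]), 114.2, 75.3, -15.5), (array([658.3,  -8.1]), 108.2, 71.4, -15.5)]
1436 [217 121] [291 227] (array([654.4,  -6.7]), 123.3, 79.3, -15.5)
position: [0.4331, -0.0952, 0.1283]
tool_rot: [[0.995, -0.096, -0.001], [-0.096, -0.995, 0.001], [-0.001, -0.0, -1.0]]
yellow [372.  24.] EDGE [(array([ 578.6, -225.4]), 75.5, 66.0, -69.0), (array([ 570.1, -210.8]), 66.5, 58.2, -69.0)]
yellow [255. 182.]  [(array([422.7, -94.7]), 68.7, 48.8, -5.5), (array([432.7, -95.6]), 60.6, 43.1, -5.5)]
blue [254. 178.]  [(array([426.1, -93.4]), 93.1, 61.3, -1.0), (array([430.3, -93.8]), 88.2, 58.0, -1.0)]
```

View pics/w1314.png

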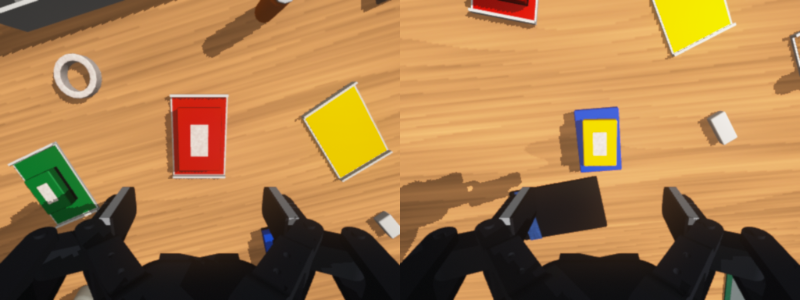

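Red pad sits in the red tray (left, 199,138). Yellow on blue is centred between the fingers (right, 600,142).

```bash
python3 -m jog '[{"linear":[0,0,0.6],"roll":0},{"linear":[0,0,1],"roll":0},{"linear":[0,0,0.9],"roll":0},{"linear":[0,0,0.7],"roll":0},{"linear":[0,0,0.3],"roll":0},{"linear":[0,0,0.1],"roll":0},{"linear":[0,0,0],"roll":0},{"linear":[0,0,0],"roll":0},{"linear":[0,0,0],"roll":0}]' | grep -E "pos|ft"
python3 -m jog '[{"linear":[0,0,0],"roll":0},{"linear":[0,0,0],"roll":0},{"linear":[0,0,0],"roll":0},{"linear":[0,0,0],"roll":0},{"linear":[0,0,0],"roll":0},{"linear":[0,0,0],"roll":0},{"linear":[0,0,0],"roll":0}]' -1 30
```

```text
position: [0.4338, -0.0953, -0.0144]
ft_force: [0.2, 0.2, -0.4]
time_s: 31.5
position: [0.4331, -0.0953, -0.0147]
tool_rot: [[0.995, -0.095, 0.001], [-0.095, -0.995, -0.0], [0.001, 0.0, -1.0]]
ft_force: [0.6, 0.4, 6.0]
grip_width: 0.0433
gripper_force: 30.5
```

```bash
python3 -m jog '[{"linear":[0,0,-0.2],"roll":0},{"linear":[0,0,-0.5],"roll":0},{"linear":[0,0,-0.9],"roll":0},{"linear":[0,0,-0.9],"roll":0},{"linear":[0,0,0],"roll":-0.88},{"linear":[0,0,0],"roll":-0.88},{"linear":[0,0,0],"roll":-0.88},{"linear":[0,0,0],"roll":-0.89},{"linear":[0,0,0],"roll":-0.89},{"linear":[0,0,0],"roll":-0.89}]' | grep -E "pos|wid"
python3 -m jog '[{"linear":[0.475,0.723,0],"roll":0},{"linear":[0.475,0.723,0],"roll":0},{"linear":[0.475,0.723,0],"roll":0},{"linear":[0.475,0.723,0],"roll":0},{"linear":[0.475,0.723,0],"roll":0},{"linear":[0.475,0.723,0],"roll":0},{"linear":[0,0,0],"roll":0},{"linear":[0,0,0],"roll":0},{"linear":[0,0,0],"roll":0}]'
```

```text
position: [0.4327, -0.0951, 0.0853]
grip_width: 0.0436
time_s: 33.08
position: [0.601, -0.2156, 0.0847]
tool_rot: [[0.933, 0.36, -0.001], [0.36, -0.933, 0.001], [-0.001, -0.001, -1.0]]
ft_force: [-0.0, 0.6, -1.2]
grip_width: 0.0432
gripper_force: 31.1
```

```bash
python3 -m jog '[{"linear":[0.02,0.02,0.3],"roll":0},{"linear":[0,0,0.8],"roll":0},{"linear":[0,0,0.8],"roll":0},{"linear":[0,0,0.5],"roll":0},{"linear":[0,0,0.3],"roll":0},{"linear":[0,0,0.08],"roll":0},{"linear":[0,0,0],"roll":0},{"linear":[0,0,0],"roll":0}]' | grep -E "pos|ft"
python3 -m jog '[{"linear":[0,0,0.03],"roll":0},{"linear":[0,0,0.03],"roll":0},{"linear":[0,0,0],"roll":0},{"linear":[0,0,0],"roll":0}]' | grep -E "pos|ft"
python3 -m jog '[{"linear":[0,0,0.03],"roll":0},{"linear":[0,0,0],"roll":0},{"linear":[0,0,0],"roll":0}]' | grep -E "pos|ft"
python3 -m jog '[{"linear":[0,0,0.02],"roll":0},{"linear":[0,0,0],"roll":0},{"linear":[0,0,0],"roll":0}]' | grep -E "pos|ft"
```

```text
position: [0.6033, -0.2168, -0.0251]
ft_force: [0.1, -1.1, -0.3]
position: [0.6028, -0.2166, -0.0285]
ft_force: [-0.5, 0.2, -1.0]
position: [0.6026, -0.2165, -0.0301]
ft_force: [1.1, -0.5, -0.6]
position: [0.6028, -0.2165, -0.0307]
ft_force: [0.0, 1.0, 2.3]
```

```bash
python3 -m jog '[{"linear":[0,0,0],"roll":0},{"linear":[0,0,0],"roll":0},{"linear":[0,0,0],"roll":0},{"linear":[0,0,0],"roll":0},{"linear":[0,0,-0.3],"roll":0},{"linear":[0,0,-0.8],"roll":0},{"linear":[0,0,-1],"roll":0},{"linear":[0,0,-1],"roll":0},{"linear":[0,0,-0.9],"roll":0},{"linear":[0,0,0],"roll":0},{"linear":[0,0,0],"roll":0}]' 1 | grep -E "pos|ft|width"
python3 snap.py w15 | grep yellow;python3 lip.py w15 602 -216
python3 -m jog '[{"linear":[0,0,0],"roll":0.88},{"linear":[0,0,0],"roll":0.88},{"linear":[0,0,0],"roll":0.88},{"linear":[0,0,0],"roll":0.89},{"linear":[0,0,0],"roll":0.89},{"linear":[-0.73,-0.5,0],"roll":0},{"linear":[-0.73,-0.5,0],"roll":0},{"linear":[-0.73,-0.5,0],"roll":0},{"linear":[-0.73,-0.5,0],"roll":0},{"linear":[-0.73,-0.5,0],"roll":0},{"linear":[-0.72,-0.5,0],"roll":0}]' | grep -E "pos|tool"
python3 -m jog '[{"linear":[0,0,0],"roll":0},{"linear":[0,0,0],"roll":0},{"linear":[0,0,0],"roll":0}]' | grep -E "pos|tool"
python3 snap.py w16 | grep -E "blue"
```

```text
position: [0.6035, -0.2169, 0.1322]
ft_force: [-1.1, 0.2, -0.6]
grip_width: 0.0856
yellow [254. 171.]  [(array([ 601.8, -216.5]), 114.2, 76.0, 21.1), (array([ 610. , -213.3]), 100.9, 67.1, 21.1)]
935 [217 120] [291 226] (array([ 601.8, -216.8]), 123.4, 79.3, 21.0)
position: [0.4276, -0.092, 0.1278]
tool_rot: [[1.0, -0.018, -0.003], [-0.018, -1.0, 0.002], [-0.003, -0.002, -1.0]]
position: [0.4304, -0.0938, 0.1288]
tool_rot: [[1.0, -0.018, -0.0], [-0.018, -1.0, 0.0], [-0.0, -0.0, -1.0]]
blue [255. 175.]  [(array([426.2, -93.7]), 91.4, 61.4, -1.0), (array([430.3, -93.8]), 86.6, 58.2, -1.0)]
```

```bash
python3 -m jog '[{"linear":[0,0,0.6],"roll":0},{"linear":[0,0,1],"roll":0},{"linear":[0,0,1],"roll":0},{"linear":[0,0,0.9],"roll":0},{"linear":[0,0,0.43],"roll":0},{"linear":[0,0,0.2],"roll":0},{"linear":[0,0,0],"roll":0},{"linear":[0,0,0],"roll":0},{"linear":[0,0,0],"roll":0}]' | grep -E "pos|ft"
python3 -m jog '[{"linear":[0,0,0],"roll":0},{"linear":[0,0,0],"roll":0},{"linear":[0,0,0],"roll":0},{"linear":[0,0,0],"roll":0},{"linear":[0,0,0],"roll":0},{"linear":[0,0,0],"roll":0},{"linear":[0,0,0],"roll":0}]' -1 40
```

```text
position: [0.431, -0.094, -0.0351]
ft_force: [0.6, -0.4, 1.2]
time_s: 38.1
position: [0.4306, -0.0937, -0.035]
tool_rot: [[1.0, -0.018, 0.002], [-0.018, -1.0, -0.001], [0.002, 0.001, -1.0]]
ft_force: [-1.6, 0.7, 8.2]
grip_width: 0.0589
gripper_force: 41.9
```

```bash
python3 -m jog '[{"linear":[0,0,-0.2],"roll":0},{"linear":[0,0,-0.5],"roll":0},{"linear":[0,0,-0.9],"roll":0},{"linear":[0,0,-0.9],"roll":0},{"linear":[0,0,-0.5],"roll":0},{"linear":[0,0,0],"roll":-0.8},{"linear":[0,0,0],"roll":-0.8},{"linear":[0,0,0],"roll":-0.8},{"linear":[0,0,0],"roll":-0.81},{"linear":[0,0,0],"roll":-0.81}]' | grep -E "pos|wid"
python3 -m jog '[{"linear":[0.417,-0.913,0],"roll":0},{"linear":[0.417,-0.913,0],"roll":0},{"linear":[0.417,-0.913,0],"roll":0},{"linear":[0.417,-0.913,0],"roll":0},{"linear":[0.417,-0.913,0],"roll":0},{"linear":[0.417,-0.913,0],"roll":0},{"linear":[0.417,-0.913,0],"roll":0},{"linear":[0.417,-0.913,0],"roll":0},{"linear":[0.417,-0.913,0],"roll":0},{"linear":[0.417,-0.913,0],"roll":0},{"linear":[0.417,-0.913,0],"roll":0}]' | grep pos
python3 -m jog '[{"linear":[0.417,-0.913,0],"roll":0},{"linear":[0.417,-0.913,0],"roll":0},{"linear":[0,0,0],"roll":0},{"linear":[0,0,0],"roll":0},{"linear":[0,0,0],"roll":0}]'
python3 snap.py w17|grep blue
```

```text
position: [0.4298, -0.0933, 0.0847]
grip_width: 0.059
position: [0.4715, 0.3483, 0.0847]
time_s: 40.27
position: [0.4793, 0.4257, 0.0841]
tool_rot: [[0.945, 0.327, -0.001], [0.327, -0.945, -0.001], [-0.001, 0.0, -1.0]]
ft_force: [0.1, -0.5, -1.6]
grip_width: 0.059
gripper_force: 44.6
blue [255. 226.]  [(array([425. , 407.2]), 231.5, 123.1, 18.9), (array([432.6, 409.9]), 217.3, 115.6, 18.9)]
```

```bash
python3 -m jog '[{"linear":[0.02,0,0.3],"roll":0},{"linear":[0,0,0.8],"roll":0},{"linear":[0,0,0.8],"roll":0},{"linear":[0,0,0.5],"roll":0},{"linear":[0,0,0.3],"roll":0},{"linear":[0,0,0.07],"roll":0},{"linear":[0,0,0],"roll":0},{"linear":[0,0,0],"roll":0}]' | grep -E "pos|ft"
python3 -m jog '[{"linear":[0,0,0.03],"roll":0},{"linear":[0,0,0.03],"roll":0},{"linear":[0,0,0],"roll":0},{"linear":[0,0,0],"roll":0}]' | grep -E "pos|ft"
python3 -m jog '[{"linear":[0,0,0.03],"roll":0},{"linear":[0,0,0],"roll":0},{"linear":[0,0,0],"roll":0}]' | grep -E "pos|ft"
python3 -m jog '[{"linear":[0,0,0.02],"roll":0},{"linear":[0,0,0],"roll":0},{"linear":[0,0,0],"roll":0}]' | grep -E "pos|ft"
```

```text
position: [0.4815, 0.4265, -0.0253]
ft_force: [0.2, 0.3, -0.9]
position: [0.4806, 0.4265, -0.0288]
ft_force: [0.1, 0.2, -1.5]
position: [0.4805, 0.4264, -0.0305]
ft_force: [0.8, 0.1, -0.5]
position: [0.4806, 0.4265, -0.0309]
ft_force: [-1.2, -0.4, 3.0]
```

Contact. Release, retreat, and check everything.

```bash
python3 -m jog '[{"linear":[0,0,0],"roll":0},{"linear":[0,0,0],"roll":0},{"linear":[0,0,0],"roll":0},{"linear":[0,0,0],"roll":0},{"linear":[0,0,-0.3],"roll":0},{"linear":[0,0,-0.8],"roll":0},{"linear":[0,0,-1],"roll":0},{"linear":[0,0,-1],"roll":0},{"linear":[0,0,-0.9],"roll":0},{"linear":[0,0,0],"roll":0},{"linear":[0,0,0],"roll":0},{"linear":[0,0,0],"roll":0}]' 1 | grep -E "pos|ft|width"
python3 snap.py w18 | grep blue;python3 lip.py w18 480 426
python3 - <<'E'
import cv2,numpy as np
from h import *
s=optics.get_image("scene")[:,:,::-1][100:300,90:390]
w=[cv2.resize(cv2.imread(f"pics/w{i}.png")[90:270,135:375],(400,300)) for i in(18,15)]
cv2.imwrite("pics/fin.png",np.vstack([np.hstack(w),np.hstack([cv2.resize(s,(450,300)),cv2.resize(cv2.imread("pics/w7.png")[90:270,150:360],(350,300))])]))
E
```

```text
position: [0.4801, 0.4261, 0.1285]
ft_force: [-0.3, 0.4, -0.9]
grip_width: 0.0853
blue [255. 171.]  [(array([480. , 426.3]), 115.2, 74.3, 19.4), (array([483.7, 427.6]), 109.1, 70.4, 19.4)]
1609 [217 118] [292 226] (array([479.8, 426.5]), 124.2, 79.3, 19.2)
```

View pics/fin.png

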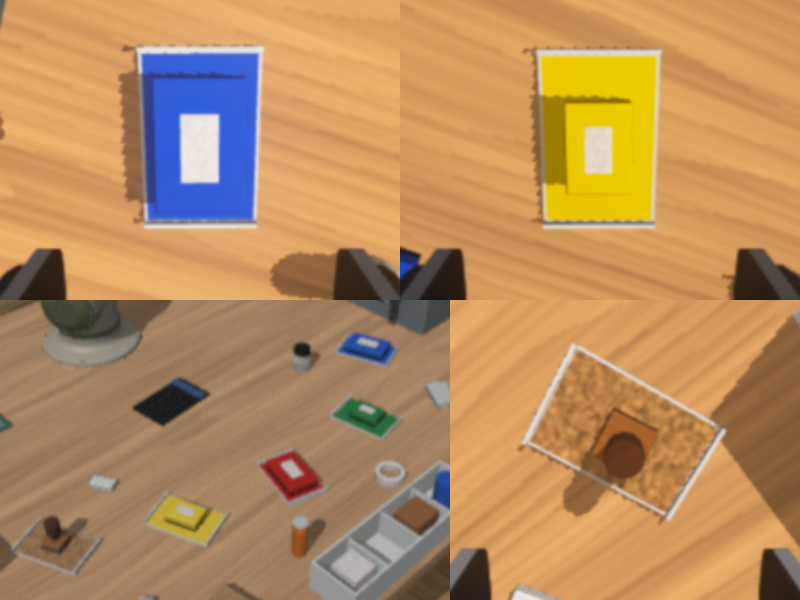

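All five items are placed: the blue label is at (200,148), the yellow at (598,150), and the stamp is upright in the middle of the cork tray. The overview confirms all the trays.

```bash
python3 -c "
from rig import env
print(env.close_job())"
```

```text
the job is handed in; nothing more can be done
None
```

The job is done and handed in: each ink pad lies flat, lid up, in the middle of the tray of its own colour, and the stamp stands upright in the middle of the cork tray, in about 42 of the 123 s.

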